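# Jog the bakery belt towards the waiting cake tin

### The arm

A 6-joint arm with a two-finger parallel gripper is mounted at the origin on the work surface. World frame = base frame: x ahead of the robot, y to its left, z up, the work surface at z = 0. Lengths are in m, angles in rad, forces in N, time in s.
With the tool pointing down it reaches from about 0.375 to 0.975 m from the base axis. Payload 3.8 kg.
Tool frame: the origin (TCP) lies at the very end of the fingers, on their centre line; the grasp point (between the pads) lies 19 mm behind it; z points along the fingers, y is the line along which they close (so a half turn about z gives the same grasp; the last joint's range is limited). The gripper opens to 85 mm and grips with 20 to 120 N. Pads are 22 mm wide; open, the fingers measure 114 mm over their backs; the gripper's body (76 mm by 85 mm) begins 54 mm behind the grasp point. The pads swing forward as they close: fully open they stand 13 mm farther back than shut.
Start: joints at [1.127, 0.264, 1.604, -0, 1.274, -0.037], TCP at [0.267, 0.62, 0.231] pointing down, gripper open.
Joint ranges: [-2.63, 2.63], [-0.94, 2.18], [0.31, 2.57], [-1.31, 4.45], [0, 2.66], [-2.55, 2.55]. Speed limits (rad/s): [2.57, 2.57, 3.14, 3.14, 3.14, 3.14].

### API

Orientations are given as a rotation vector (axis times angle).
In Python, from workcell import read_state, read_camera, calibration, finish_job gives the robot as it stands.
- The arm moves only by the tool step_arm, never from a script. Its argument "commands" is a list of rows, each an object of numbers: "fingers": the gripper's target within -1 to 1 (shut at 1, half-way at 0, fully open at -1); "dx", "dy", "dz": the shift along the tool's x, y, z in m; "roll": the turn about the tool's z in degrees. In form: [{"fingers": .., "dx": .., "dy": .., "dz": .., "roll": ..}, ...]. A call has 1 to 8 rows; each row is the pose to reach, as a shift and turn from the pose commanded when the call began, along the tool's axes at that moment; what a row does not reach only later rows make up. A row lasts 1/8 s, in which the tool goes at most 62.5 mm and 10.7 degrees, less where a joint would pass 70% of its speed; a pose out of reach is approached as far as the arm can. A call with a gripper value outside its range is refused whole. The fingers move at their own pace and stop on an object; "squeeze" is the grip in N (left out, the last holds). Time passes only in rows, so rows that repeat a pose let the fingers close. It gives the time, the measured TCP pose, the force, the opening and the grip force at its end, in the units of the state.
- read_state(): the state, without advancing time (a new reading comes with each control period).
- read_camera(name): name is "scene" or "side" or "wrist"; returns (picture, depth): 420x560x3 uint8, blue, green, red; 420x560 float32, m along the optical axis (not along the pixel's ray), 0 where there is no reading.
- calibration(name): a dict with "intrinsics" (3x3 intrinsics, pixels), "world_to_cam" (4x4, takes a point from world to camera coordinates). Camera axes: x right, y up, looking along -z (the intrinsics and any distortion apply to the point x, -y, -z); pixel columns grow to the right and rows downward; lengths in m; the calibration is good to about 2 mm. A picture is of the moment at which its call begins: read the wrist's pose just before it. calibration takes no time and is no camera call; for the wrist camera it gives the pose at the moment of the call.
- finish_job(): hands the job in; it is judged then, once.
The state is a dict: "time": time; "q": joint angles; "joint_vel": joint speeds; "joint_torque": joint torques, N m; "tool_pos": TCP position; "tcp_rot": TCP orientation; "wrist_force": force on the tool from outside, world axes, zero at the start; "torque": the same for the moment, N m; "width": opening from 0.0 (shut) to 1.0 (fully open); "grip_force": force on a finger pad.
Only numpy, scipy, OpenCV 4.12 (cv2) and the standard library are available. Lean on these libraries where they do the work, as an engineer would, in place of code of your own. Each camera call takes 0.05 s, during which the arm holds its last target. There are 200 camera calls.

### The job

Run the bakery's small belt conveyor towards the round cake tin: take the control box with the tall ball-topped stick and lean the stick along the box's length, towards the end nearer the cake tin, well over (most of the way to its stop). Hold it leaning there for about two seconds, then bring it back to upright and let go. Do not lean it any other way, do not lean the short bar-topped stick on the other box, and leave the cake tin where it stands.

Things in the scene. Friction and masses are not known exactly. Their poses are not given: they have to be found in the camera images.
- belt_box: Fixed grey control box, 100 mm (x) by 130 mm (y, its length) by 50 mm high, with the tall ball-topped stick in the middle of its top. Two black arrow heads on top point along its length (+y, -y). Origin: centre of its underside, z up. It stands left or right of the robot's midline, yawed up to 0.4 rad. The stick's pivot is 50 mm above the origin.
- ball_stick_grip (a point): Centre of the 34 mm black ball on the tall stick (10 mm shaft, rubber boot at its foot), 95 mm from the pivot, 145 mm above the table. The stick tilts up to 0.5 rad along each of the box's x and y axes; a spring (0.6 N m/rad) returns it upright, over the box's origin. Leaning 0.4 rad the ball is 37 mm out and 7 mm lower, pushing back with 2.5 N. The point's axes tilt with the stick.
- bar_stick_grip (a point): Middle of the black cross-bar (54 mm long, 18 mm thick) on the short bystander stick, 105 mm above the table and 55 mm above its pivot. It stands in the middle of a second fixed grey box of the same size, on the other side of the midline, sprung likewise. Its z axis is along the stick (up when upright). Not to be leaned.
- cake_tin: Round, open, dark steel cake tin, 150 mm in diameter, 70 mm high, loose, standing on the table by one end of the belt conveyor, far left or far right (a blue plastic tub stands by the other end). Origin: centre of its underside.
Things that resemble listed ones, but are neither listed nor needed, are in the scene too. What is shaped like the belt_box but orange is not meant.

How it is judged:
On the way:
1. the ball-topped stick leans along its box's length towards the end nearer the cake tin (ball's centre at least 22 mm out that way, less than 16 mm off to the side), held for 1.5 s (((y of cake_tin in the frame of belt_box above 0 m and y of ball_stick_grip in the frame of belt_box above 0.022 m and x of ball_stick_grip in the frame of belt_box between -0.016 and 0.016 m) or (y of cake_tin in the frame of belt_box below 0 m and y of ball_stick_grip in the frame of belt_box below -0.022 m and x of ball_stick_grip in the frame of belt_box between -0.016 and 0.016 m))), for 1.5 s.
At the end, for the whole second after the job is handed in: After the hold, the ball-topped stick is released and upright again (ball's centre within 12 mm of the box's centre along each axis), the bar-topped stick is upright (within 0.15 rad) and the cake tin is within 30 mm of where it stood (x of ball_stick_grip in the frame of belt_box between -0.012 and 0.012 m and y of ball_stick_grip in the frame of belt_box between -0.012 and 0.012 m and angle between bar_stick_grip's own z axis and vertical below 0.15 rad and distance of cake_tin from where it was at the start of the episode below 0.03 m); the robot touches nothing.
It fails at once if the ball-topped stick is leaned away from the cake tin (ball more than 20 mm out) ((y of cake_tin in the frame of belt_box above 0 m and y of ball_stick_grip in the frame of belt_box below -0.02 m) or (y of cake_tin in the frame of belt_box below 0 m and y of ball_stick_grip in the frame of belt_box above 0.02 m)).
It fails at once if the ball-topped stick is leaned across the box (ball more than 25 mm out) (not (x of ball_stick_grip in the frame of belt_box between -0.025 and 0.025 m)).
It fails at once if the bar-topped stick is leaned by more than 0.25 rad (angle between bar_stick_grip's own z axis and vertical above 0.25 rad).
It fails at once if the cake tin is moved more than 30 mm (distance of cake_tin from where it was at the start of the episode above 0.03 m).
It also fails if it takes over 34 s, if anything falls off the work surface, if the arm or the gripper's body presses on something with over 40 N, if the wrist force passes 120 N, or if a joint passes its speed limit or range.

## Working session

There is one attempt and no reset: what is moved stays moved. The work goes in short steps, Python scripts to look and compute and a tool call to move; the robot and the scene stay as the last step left them, time stands still between calls to the robot, and variables do not carry over. Pictures are saved under pics/ and viewed, at most 10 in all, crops included, and the job is handed in when it is done.

Besides the shell and the picture viewer there is one more tool, called after "Call:" by a JSON object that holds its "fn" and its "kwargs", one argument or row to a line. step_arm: Moves the arm, as the interface text tells. Its arguments: {"type":"object","properties":{"commands":{"type":"array","items":{"type":"object","properties":{"fingers":{"type":"number"},"dx":{"type":"number"},"dy":{"type":"number"},"dz":{"type":"number"},"roll":{"type":"number"}}}},"squeeze":{"type":"number"}},"required":["commands"]}

```bash
mkdir -p pics; cat > h.py <<'E'
import numpy as np, cv2
from workcell import *
def grab(n):
    c=calibration(n); p,d=read_camera(n); return p,d,np.array(c["intrinsics"]),np.array(c["world_to_cam"])
def pts(d,K,T):
    v,u=np.mgrid[0:d.shape[0],0:d.shape[1]]
    P=np.stack([(u-K[0,2])/K[0,0]*d,-(v-K[1,2])/K[1,1]*d,-d],-1)
    return (P-T[:3,3])@T[:3,:3]
def save(n,f):
    p,d,K,T=grab(n); cv2.imwrite(f"pics/{f}.png",p); np.savez(f"{f}.npz",p=p,d=d,K=K,T=T)
E
python3 - <<'E'
from h import *
for n in("scene","side"): save(n,n+"0")
a=np.load("scene0.npz");print(a["K"],a["T"]);print(calibration("scene").keys());print(read_state())
E
```

```text
[[397.1438868    0.         277.57660422]
 [  0.         397.1438868  213.01675268]
 [  0.           0.           1.        ]] [[ 0.75169939  0.65943569  0.00962281 -0.38315309]
 [-0.57063192  0.64301708  0.51079179  0.26000673]
 [ 0.33064671 -0.38945296  0.8596506  -1.28180838]
 [ 0.          0.          0.          1.        ]]
dict_keys(['intrinsics', 'world_to_cam'])
{'time': 0.1, 'q': array([ 1.12711153e+00,  2.64714088e-01,  1.60522315e+00, -2.38900783e-05,
        1.27370401e+00, -3.69063642e-02]), 'joint_vel': array([-0.0002778 , -0.00333606, -0.00161046,  0.00047491,  0.00071323,
       -0.00039839]), 'joint_torque': array([ 1.98998496e-04, -5.16708183e+01, -3.68588769e+01, -5.52697600e-05,
        6.25674409e-03, -2.39866665e-05]), 'tool_pos': array([0.26679759, 0.61932351, 0.2300698 ]), 'tcp_rot': array([-0.6344647 , -3.07638186,  0.00313354]), 'wrist_force': array([ 0.34745971, -0.0501998 ,  0.00086645]), 'torque': array([-0.03029147, -0.00762388,  0.01864774]), 'grip_force': 0.0, 'width': 1.0047181213730132}
```

View pics/scene0.png

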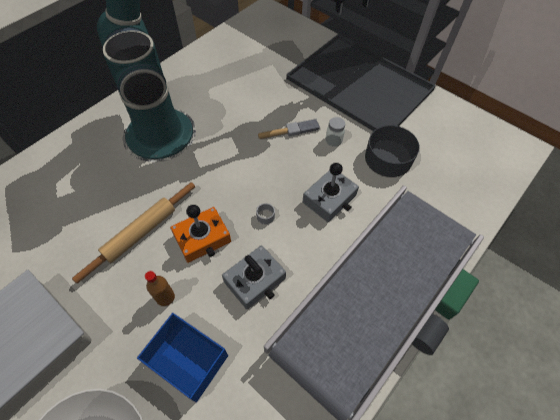

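View pics/side0.png

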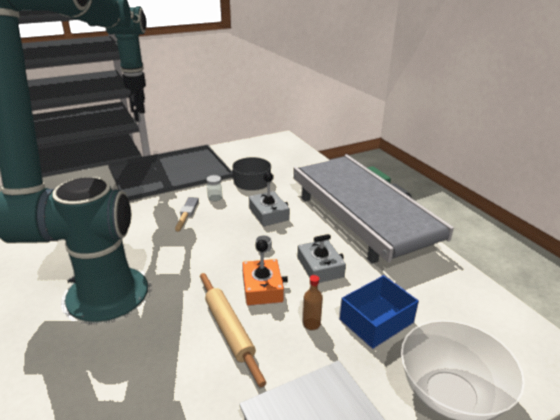

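The scene view shows the cake tin at (392,150). It also shows three sticks that could be confused:
- an orange box with a ball at (194,212), which is not meant
- a grey box with a bar-topped stick at (252,262), the bystander
- a grey box with a tall ball-topped stick at (336,169), which is my choice

The side view agrees, with the chosen ball at (268,177). Next I measure it and check a close crop.

```bash
python3 - <<'E'
from h import *
a=np.load("scene0.npz");p,d,K,T=[a[k] for k in "pdKT"]
W=pts(d,K,T)
cv2.imwrite("pics/crop.png",cv2.resize(p[120:320,160:430],None,fx=2.9,fy=2.9,interpolation=cv2.INTER_CUBIC))
def near(u,v,r): 
    m=np.zeros(d.shape,np.uint8);cv2.circle(m,(u,v),r,1,-1);return (m>0)&(d>0)
for nm,(u,v) in dict(belt=(331,193),bar=(254,275),orange=(201,233)).items():
    m=near(u,v,42)&(abs(W[...,2]-.05)<.007)
    n,l,s,c=cv2.connectedComponentsWithStats(m.astype(np.uint8))
    i=1+np.argmax(s[1:,4]); q=W[l==i][:,:2].astype(np.float32)
    (cx,cy),sz,ang=cv2.minAreaRect(q); b=cv2.boxPoints(((cx,cy),sz,ang))
    print(nm,(cx,cy),sz,ang,len(q),np.median(W[l==i][:,2]))
    print(b.round(3).tolist())
    t=W[near(u,v,42)&(W[...,2]>.085)]; t=t[np.hypot(t[:,0]-cx,t[:,1]-cy)<.08]; print(' top',t.mean(0),t.max(0),t.min(0),len(t))
    t=t[t[:,2]>.13]
    if len(t)>20:
        A=np.c_[2*t,np.ones(len(t))]; s=np.linalg.lstsq(A,(t**2).sum(1),rcond=None)[0]
        print(' sphere',s[:3],np.sqrt(s[3]+s[:3]@s[:3]))
m=near(392,150,40)&(abs(W[...,2]-.07)<.006);q=W[m][:,:2].astype(np.float32);print('tin',cv2.minEnclosingCircle(q))
E
```

```text
belt (0.5671144723892212, 0.16085751354694366) (0.1317588835954666, 0.10072211921215057) 88.06761932373047 1143 0.04829837978937833
[[0.5149999856948853, 0.09700000286102295], [0.6150000095367432, 0.09300000220537186], [0.6200000047683716, 0.22499999403953552], [0.5189999938011169, 0.2280000001192093]]
 top [0.56948472 0.15667754 0.14378182] [0.58282241 0.17315938 0.16300779] [0.55213056 0.14446837 0.087319  ] 161
 sphere [0.56679596 0.16136594 0.14468076] 0.015906059333246306
bar (0.5745853185653687, -0.1653323471546173) (0.13052324950695038, 0.10084996372461319) 81.9135513305664 1691 0.048219698853641656
[[0.5149999856948853, -0.22300000488758087], [0.6150000095367432, -0.2370000034570694], [0.6340000033378601, -0.1080000028014183], [0.5339999794960022, -0.09399999678134918]]
 top [ 0.57650555 -0.1667498   0.10943297] [ 0.60110475 -0.15477629  0.11540329] [ 0.54965201 -0.17583853  0.10094949] 155
orange (0.38560572266578674, -0.17181745171546936) (0.1295860856771469, 0.101019948720932) 70.8559341430664 1447 0.04790331437808827
[[0.31700000166893005, -0.2160000056028366], [0.41200000047683716, -0.25], [0.45500001311302185, -0.12700000405311584], [0.35899999737739563, -0.09399999678134918]]
 top [ 0.3890718  -0.17395082  0.14452274] [ 0.40054342 -0.15627965  0.16231883] [ 0.37148231 -0.18771722  0.0852384 ] 182
 sphere [ 0.38469061 -0.17162768  0.14420891] 0.015841775001652562
tin ((0.6134465932846069, 0.4032371938228607), 0.07633180171251297)
```

View pics/crop.png

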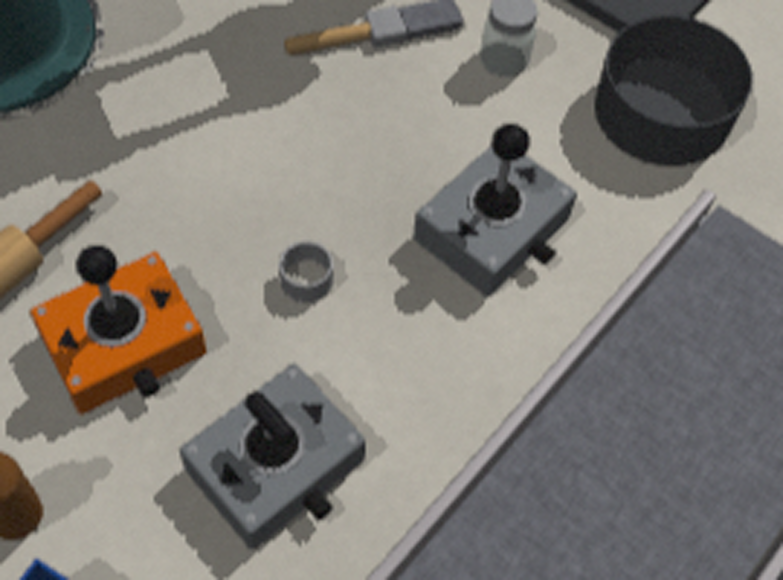

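The crop confirms the choice: a grey box with the ball stick, arrows along its length and the tin off the +y end. The numbers hold up too: ball centre z is 0.145, radius 16 mm, box 132×101 mm. The lean direction in world is (0.034, 0.999). I'll close the fingers across the box, so the ball can pivot between the pads as it leans.

Call:
{"fn": "step_arm", "kwargs": {
  "commands": [
    {"fingers": -1,"dx": -0.457,"dy": -0.302,"dz": 0,"roll": 68.6},
    {"fingers": -1,"dx": -0.457,"dy": -0.302,"dz": 0,"roll": 68.6},
    {"fingers": -1,"dx": -0.457,"dy": -0.302,"dz": 0,"roll": 68.6},
    {"fingers": -1,"dx": -0.457,"dy": -0.302,"dz": 0,"roll": 68.6},
    {"fingers": -1,"dx": -0.457,"dy": -0.302,"dz": 0,"roll": 68.6},
    {"fingers": -1,"dx": -0.457,"dy": -0.302,"dz": 0,"roll": 68.6},
    {"fingers": -1,"dx": -0.457,"dy": -0.302,"dz": 0,"roll": 68.6},
    {"fingers": -1,"dx": -0.457,"dy": -0.302,"dz": 0,"roll": 68.6}
  ],
  "squeeze": 20
}}

```text
time: 1.1
tool_pos: [0.5416, 0.1998, 0.2309]
tcp_rot: [-2.259, -2.183, 0.0]
wrist_force: [-0.4, 1.0, -0.0]
width: 0.997
grip_force: 0.0
```

```bash
cat > go.py <<'E'
import sys
from h import *
from scipy.spatial.transform import Rotation as R
s=read_state(); M=R.from_rotvec(s["tcp_rot"]).as_matrix()
t=np.array([float(x) for x in sys.argv[1:4]])
print(s["time"],s["tool_pos"].round(4),"shift",(M.T@(t-s["tool_pos"])).round(4),"x",M[:,0].round(3),"y",M[:,1].round(3),"F",s["wrist_force"].round(1),"q",s["q"].round(2))
yd=np.degrees(np.arctan2(M[1,1],M[0,1])); print("roll needed",((yd+1.93+90)%180)-90)
E
python3 go.py .567 .161 .231
```

```text
1.1 [0.5416 0.1998 0.2309] shift [-0.0379  0.0267 -0.0001] x [0.034 0.999 0.   ] y [ 0.999 -0.034 -0.   ] F [-0.4  1.  -0. ] q [0.31 0.08 1.82 0.   1.24 0.34]
roll needed -0.01182540990311054
```

Call:
{"fn": "step_arm", "kwargs": {
  "commands": [
    {"fingers": -1,"dx": -0.038,"dy": 0.026},
    {"fingers": -1,"dx": -0.038,"dy": 0.026},
    {"fingers": -1,"dx": -0.038,"dy": 0.026},
    {"fingers": -1,"dx": -0.038,"dy": 0.026}
  ]
}}

```text
invalid input
```

```bash
python3 go.py .567 .161 .231; python3 - <<'E'
from h import *
save("wrist","w1")
a=np.load("w1.npz");p,d,K,T=[a[k] for k in "pdKT"];W=pts(d,K,T)
m=(d>0)&(W[...,2]>.13)&(W[...,2]<.17)&(np.hypot(W[...,0]-.567,W[...,1]-.161)<.03)
t=W[m];A=np.c_[2*t,np.ones(len(t))]; s=np.linalg.lstsq(A,(t**2).sum(1),rcond=None)[0]
print(len(t),s[:3],np.sqrt(s[3]+s[:3]@s[:3]))
E
```

```text
1.1 [0.5416 0.1998 0.2309] shift [-0.0379  0.0267 -0.0001] x [0.034 0.999 0.   ] y [ 0.999 -0.034 -0.   ] F [-0.4  1.  -0. ] q [0.31 0.08 1.82 0.   1.24 0.34]
roll needed -0.01182540990311054
1671 [0.56495603 0.16197245 0.14499684] 0.016628111112778315
```

View pics/w1.png

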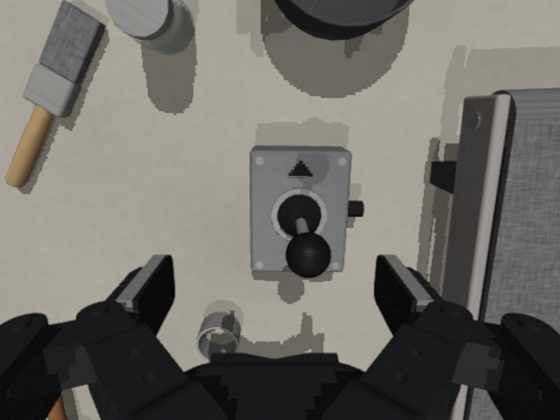

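The move was refused because every row needs all five fields. The wrist view shows the ball at (308,255), upright, with the box square to the gripper and the tin ahead. The ball is at (0.566, 0.1615).

Call:
{"fn": "step_arm", "kwargs": {
  "commands": [
    {"fingers": -1,"dx": -0.0375,"dy": 0.0255,"dz": 0,"roll": 0},
    {"fingers": -1,"dx": -0.0375,"dy": 0.0255,"dz": 0,"roll": 0},
    {"fingers": -1,"dx": -0.0375,"dy": 0.0255,"dz": 0,"roll": 0},
    {"fingers": -1,"dx": -0.0375,"dy": 0.0255,"dz": 0,"roll": 0}
  ]
}}

```text
time: 1.65
tool_pos: [0.5646, 0.1644, 0.231]
tcp_rot: [-2.256, -2.185, 0.001]
wrist_force: [0.5, 0.2, 0.0]
width: 0.993
grip_force: 0.0
```

```bash
python3 go.py .566 .1615 .124
```

```text
1.65 [0.5646 0.1644 0.231 ] shift [-0.0029  0.0015  0.107 ] x [0.032 0.999 0.   ] y [ 0.999 -0.032 -0.001] F [0.5 0.2 0. ] q [0.24 0.1  1.8  0.   1.25 0.27]
roll needed 0.09819952995680126
```

Call:
{"fn": "step_arm", "kwargs": {
  "commands": [
    {"fingers": -1,"dx": 0,"dy": 0,"dz": 0.04,"roll": 0},
    {"fingers": -1,"dx": 0,"dy": 0,"dz": 0.08,"roll": 0},
    {"fingers": -1,"dx": 0,"dy": 0,"dz": 0.107,"roll": 0},
    {"fingers": -1,"dx": 0,"dy": 0,"dz": 0.107,"roll": 0},
    {"fingers": -1,"dx": 0,"dy": 0,"dz": 0.107,"roll": 0},
    {"fingers": -1,"dx": 0,"dy": 0,"dz": 0.107,"roll": 0}
  ]
}}

```text
time: 2.4
tool_pos: [0.5667, 0.164, 0.1264]
tcp_rot: [2.256, 2.183, 0.005]
wrist_force: [-0.8, -0.2, 0.1]
width: 1.003
grip_force: 0.0
```

```bash
python3 go.py .566 .1615 .124
```

```text
2.4 [0.5667 0.164  0.1264] shift [-0.0026 -0.0006  0.0024] x [0.033 0.999 0.001] y [ 0.999 -0.033  0.003] F [-0.8 -0.2  0.1] q [0.24 0.19 1.9  0.   1.05 0.27]
roll needed 0.05044592823477956
```

Good. I correct the last couple of millimetres and close gently on the ball.

Call:
{"fn": "step_arm", "kwargs": {
  "commands": [
    {"fingers": -1,"dx": -0.0025,"dy": -0.0005,"dz": 0.002,"roll": 0},
    {"fingers": 1,"dx": -0.0025,"dy": -0.0005,"dz": 0.002,"roll": 0},
    {"fingers": 1,"dx": -0.0025,"dy": -0.0005,"dz": 0.002,"roll": 0},
    {"fingers": 1,"dx": -0.0025,"dy": -0.0005,"dz": 0.002,"roll": 0},
    {"fingers": 1,"dx": -0.0025,"dy": -0.0005,"dz": 0.002,"roll": 0},
    {"fingers": 1,"dx": -0.0025,"dy": -0.0005,"dz": 0.002,"roll": 0},
    {"fingers": 1,"dx": -0.0025,"dy": -0.0005,"dz": 0.002,"roll": 0},
    {"fingers": 1,"dx": -0.0025,"dy": -0.0005,"dz": 0.002,"roll": 0}
  ],
  "squeeze": 20
}}

```text
time: 3.4
tool_pos: [0.5648, 0.1609, 0.1224]
tcp_rot: [2.258, 2.184, 0.0]
wrist_force: [-1.1, 0.1, 1.9]
width: 0.384
grip_force: 19.8
```

```bash
python3 go.py .566 .1615 .124
```

```text
3.4 [0.5648 0.1609 0.1224] shift [ 0.0006  0.0012 -0.0016] x [0.033 0.999 0.   ] y [ 0.999 -0.033  0.   ] F [-1.1  0.1  1.9] q [0.24 0.19 1.9  0.   1.05 0.27]
roll needed 0.02350447796180788
```

It is gripped: the opening is about 33 mm, which matches the ball. Now I lean it along tool +x (box +y, towards the tin), following the arc.

Call:
{"fn": "step_arm", "kwargs": {
  "commands": [
    {"fingers": 1,"dx": 0.008,"dy": 0,"dz": 0.0004,"roll": 0},
    {"fingers": 1,"dx": 0.016,"dy": 0,"dz": 0.0014,"roll": 0},
    {"fingers": 1,"dx": 0.024,"dy": 0,"dz": 0.003,"roll": 0},
    {"fingers": 1,"dx": 0.031,"dy": 0,"dz": 0.005,"roll": 0},
    {"fingers": 1,"dx": 0.037,"dy": 0,"dz": 0.007,"roll": 0},
    {"fingers": 1,"dx": 0.037,"dy": 0,"dz": 0.007,"roll": 0},
    {"fingers": 1,"dx": 0.037,"dy": 0,"dz": 0.007,"roll": 0}
  ]
}}

```text
time: 4.28
tool_pos: [0.5658, 0.1977, 0.1151]
tcp_rot: [-2.258, -2.184, 0.001]
wrist_force: [-0.4, -1.5, 0.8]
width: 0.387
grip_force: 19.9
```

```bash
python3 go.py .566 .1615 .124; python3 - <<'E'
from h import *
for n in ("scene","wrist"):
    p,d,K,T=grab(n);W=pts(d,K,T)
    cv2.imwrite(f"pics/lean_{n}.png",p)
E
```

```text
4.275 [0.5658 0.1977 0.1151] shift [-0.0362  0.0014 -0.0089] x [ 0.033  0.999 -0.   ] y [ 0.999 -0.033 -0.   ] F [-0.4 -1.5  0.8] q [ 0.29  0.22  1.88 -0.    1.04  0.33]
roll needed 0.02792959818380325
```

View pics/lean_wrist.png

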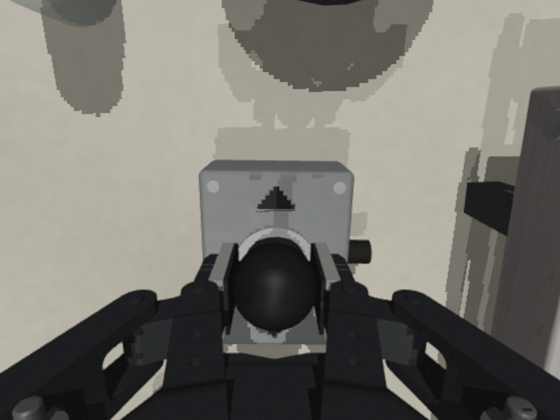

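The wrist view shows the ball at (275,285), still between the pads and leaning towards the arrow and the tin. I hold it there for 2 s.

Call:
{"fn": "step_arm", "kwargs": {
  "commands": [
    {"fingers": 1,"dx": 0,"dy": 0,"dz": 0,"roll": 0},
    {"fingers": 1,"dx": 0,"dy": 0,"dz": 0,"roll": 0},
    {"fingers": 1,"dx": 0,"dy": 0,"dz": 0,"roll": 0},
    {"fingers": 1,"dx": 0,"dy": 0,"dz": 0,"roll": 0},
    {"fingers": 1,"dx": 0,"dy": 0,"dz": 0,"roll": 0},
    {"fingers": 1,"dx": 0,"dy": 0,"dz": 0,"roll": 0},
    {"fingers": 1,"dx": 0,"dy": 0,"dz": 0,"roll": 0},
    {"fingers": 1,"dx": 0,"dy": 0,"dz": 0,"roll": 0}
  ]
}}

```text
time: 5.38
tool_pos: [0.5659, 0.1978, 0.1152]
tcp_rot: [-2.258, -2.184, 0.0]
wrist_force: [-0.2, -2.7, 0.0]
width: 0.384
grip_force: 19.9
```

Call:
{"fn": "step_arm", "kwargs": {
  "commands": [
    {"fingers": 1,"dx": 0,"dy": 0,"dz": 0,"roll": 0},
    {"fingers": 1,"dx": 0,"dy": 0,"dz": 0,"roll": 0},
    {"fingers": 1,"dx": 0,"dy": 0,"dz": 0,"roll": 0},
    {"fingers": 1,"dx": 0,"dy": 0,"dz": 0,"roll": 0},
    {"fingers": 1,"dx": 0,"dy": 0,"dz": 0,"roll": 0},
    {"fingers": 1,"dx": 0,"dy": 0,"dz": 0,"roll": 0},
    {"fingers": 1,"dx": 0,"dy": 0,"dz": 0,"roll": 0},
    {"fingers": 1,"dx": 0,"dy": 0,"dz": 0,"roll": 0}
  ]
}}

```text
time: 6.38
tool_pos: [0.5659, 0.1978, 0.1152]
tcp_rot: [-2.258, -2.184, 0.0]
wrist_force: [-0.1, -3.4, -0.9]
width: 0.383
grip_force: 20.0
```

```bash
python3 go.py .566 .1615 .1225; python3 - <<'E'
from h import *
p,d,K,T=grab("scene");W=pts(d,K,T)
B=np.array([.567,.161]);u=np.array([.034,.999])
C=np.array([*(B+u*.037),.138])
c=T[:3,:3]@C+T[:3,3];print("expected ball px",K[0,0]*c[0]/-c[2]+K[0,2],K[1,1]*c[1]/c[2]+K[1,2])
cv2.imwrite("pics/lean_s.png",cv2.resize(p[120:240,270:430],None,fx=4.5,fy=4.5,interpolation=cv2.INTER_CUBIC))
E
```

```text
6.375 [0.5659 0.1978 0.1152] shift [-0.0363  0.0013 -0.0073] x [ 0.033  0.999 -0.   ] y [ 0.999 -0.033 -0.   ] F [-0.1 -3.4 -0.9] q [ 0.29  0.22  1.88 -0.    1.04  0.33]
roll needed 0.02129621888077793
expected ball px 343.9487853632825 162.62815244761555
```

View pics/lean_s.png

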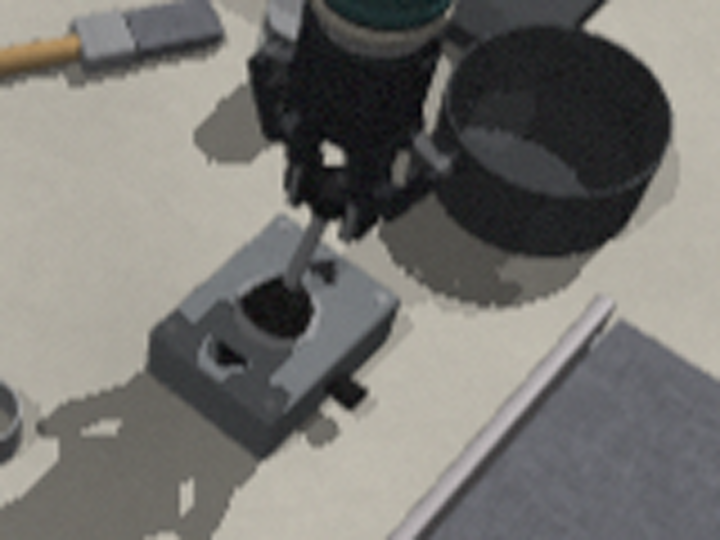

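The shaft leans from the boot at crop (277,305) to the gripped ball at about (330,200), towards the tin, which has not moved. The push-back of 3 N agrees. Now I bring it upright and release.

Call:
{"fn": "step_arm", "kwargs": {
  "commands": [
    {"fingers": 1,"dx": -0.006,"dy": 0,"dz": -0.002,"roll": 0},
    {"fingers": 1,"dx": -0.013,"dy": 0,"dz": -0.004,"roll": 0},
    {"fingers": 1,"dx": -0.021,"dy": 0.0005,"dz": -0.0056,"roll": 0},
    {"fingers": 1,"dx": -0.029,"dy": 0.001,"dz": -0.0066,"roll": 0},
    {"fingers": 1,"dx": -0.0365,"dy": 0.001,"dz": -0.007,"roll": 0},
    {"fingers": 1,"dx": -0.0365,"dy": 0.001,"dz": -0.007,"roll": 0},
    {"fingers": 1,"dx": -0.0365,"dy": 0.001,"dz": -0.007,"roll": 0},
    {"fingers": 1,"dx": -0.0365,"dy": 0.001,"dz": -0.007,"roll": 0}
  ]
}}

```text
time: 7.42
tool_pos: [0.5661, 0.1616, 0.1226]
tcp_rot: [2.258, 2.184, 0.001]
wrist_force: [0.1, 1.3, 0.2]
width: 0.378
grip_force: 20.1
```

Call:
{"fn": "step_arm", "kwargs": {
  "commands": [
    {"fingers": -1,"dx": 0,"dy": 0,"dz": 0,"roll": 0},
    {"fingers": -1,"dx": 0,"dy": 0,"dz": 0,"roll": 0},
    {"fingers": -1,"dx": 0,"dy": 0,"dz": 0,"roll": 0},
    {"fingers": -1,"dx": 0,"dy": 0,"dz": 0,"roll": 0},
    {"fingers": -1,"dx": 0,"dy": 0,"dz": 0,"roll": 0},
    {"fingers": -1,"dx": 0,"dy": 0,"dz": 0,"roll": 0},
    {"fingers": -1,"dx": 0,"dy": 0,"dz": 0,"roll": 0},
    {"fingers": -1,"dx": 0,"dy": 0,"dz": 0,"roll": 0}
  ]
}}

```text
time: 8.43
tool_pos: [0.5658, 0.1614, 0.1223]
tcp_rot: [-2.258, -2.184, 0.0]
wrist_force: [0.8, 0.7, -0.5]
width: 1.0
grip_force: 0.0
```

```bash
python3 go.py .566 .1615 .1225
```

```text
8.425 [0.5658 0.1614 0.1223] shift [ 0.0001  0.0002 -0.0002] x [0.033 0.999 0.   ] y [ 0.999 -0.033 -0.   ] F [ 0.8  0.7 -0.5] q [0.24 0.19 1.9  0.   1.05 0.27]
roll needed 0.022951335835472264
```

Released, so I go straight up and check.

Call:
{"fn": "step_arm", "kwargs": {
  "commands": [
    {"fingers": -1,"dx": 0,"dy": 0,"dz": -0.04,"roll": 0},
    {"fingers": -1,"dx": 0,"dy": 0,"dz": -0.08,"roll": 0},
    {"fingers": -1,"dx": 0,"dy": 0,"dz": -0.12,"roll": 0},
    {"fingers": -1,"dx": 0,"dy": 0,"dz": -0.12,"roll": 0},
    {"fingers": -1,"dx": 0,"dy": 0,"dz": -0.12,"roll": 0},
    {"fingers": -1,"dx": 0,"dy": 0,"dz": -0.12,"roll": 0}
  ]
}}

```text
time: 9.18
tool_pos: [0.5647, 0.1611, 0.2403]
tcp_rot: [-2.257, -2.183, 0.004]
wrist_force: [0.2, 0.0, 0.2]
width: 1.001
grip_force: 0.0
```

```bash
python3 - <<'E'
from h import *
p,d,K,T=grab("wrist");W=pts(d,K,T);cv2.imwrite("pics/end.png",p)
m=(d>0)&(W[...,2]>.13)&(W[...,2]<.17)&(np.hypot(W[...,0]-.567,W[...,1]-.161)<.05)
t=W[m];A=np.c_[2*t,np.ones(len(t))]; s=np.linalg.lstsq(A,(t**2).sum(1),rcond=None)[0]
print(len(t),s[:3],np.sqrt(s[3]+s[:3]@s[:3]))
p,d,K,T=grab("scene");W=pts(d,K,T)
m=(d>0)&(abs(W[...,2]-.07)<.006)&(np.hypot(W[...,0]-.613,W[...,1]-.403)<.11)
print("tin",cv2.minEnclosingCircle(W[m][:,:2].astype(np.float32)))
s=read_state();print(s["time"],s["tool_pos"],s["wrist_force"])
E
```

```text
1657 [0.56496238 0.16192853 0.14504539] 0.01660887453323685
tin ((0.6130349636077881, 0.403991162776947), 0.07676402479410172)
9.275 [0.56486351 0.16111846 0.24051223] [-0.35866317 -0.19964336 -0.32281872]
```

The ball is upright at its starting position, the tin has not moved, and the robot is clear.

```bash
python3 -c "
from workcell import finish_job;print(finish_job())"
```

```text
the job is handed in; nothing more can be done
None
```

I leaned the ball-topped stick about 37 mm towards the cake tin, held it there for just over 2 s, brought it back upright and let go; the tin did not move, and I have handed the job in, with no verdict shown.

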